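Close a flow cell and lock it in its toggle clamp

ROBOT

A 7-joint arm with a two-finger parallel gripper is mounted at the origin on a cart in front of the work surface, level with it; the furniture and walls round the work are solid. World frame = base frame: x ahead of the robot, y to its left, z up, the work surface at z = 0. Lengths are in m, angles in rad, forces in N, time in s.
With the tool pointing down it reaches from about 0.4 to 0.925 m from the base axis. Payload 5.6 kg.
Tool frame: the origin (TCP) lies midway between the tips of the shut fingers; the grasp point (between the pads) lies bot.grasp_offset behind it (bot.grasp_offset is the distance from the TCP to the grasp point, in m); y points along the fingers, x is the direction in which the jaws open and shut, and the axes are right-handed (so a half turn about y gives the same grasp; the last joint's range is limited). The gripper opens to 85 mm and grips with 20 to 120 N. Pads are 22 mm wide; open, the fingers measure 114 mm over their backs; the gripper's body (76 mm by 85 mm) begins 54 mm behind the grasp point. The pads swing forward as they close: fully open they stand 13 mm farther back than shut.
Start: joints at [1.228, 0.468, -0.012, 1.603, 0.006, 1.071, -0.056], TCP at [0.192, -0.621, 0.231] pointing down, gripper open.
Joint ranges: [-2.53, 2.53], [-0.31, 2.02], [-1.57, 1.55], [0.28, 2.44], [-1.29, 4.43], [0.15, 1.84], [-2.92, 2.92]. Speed limits (rad/s): [2.57, 2.57, 3.14, 3.14, 3.14, 3.14, 3.14].

INTERFACE

Orientations are given as a unit quaternion [x, y, z, w].
In Python, from rig import status, optics, bot, spotter gives the robot as it stands. The module is installed in compiled form; this text tells all that it offers.
- The arm moves only by the shell command python3 -m inch 'ROWS'. ROWS is JSON, a list of rows, each an object with "linear": the shift along the tool's x, y, z in cm, a list of three; "rotation": the turn, a rotation vector about the tool's x, y, z in degrees, a list of three; "jaw": the closure, from 0 (fully open) to 1 (shut). In form: [{"linear": [x, y, z], "rotation": [wx, wy, wz], "jaw": jaw}, ...]. A call has 1 to 12 rows; each row is the pose to reach, as a shift and turn from the pose commanded when the call began, along the tool's axes at that moment; what a row does not reach only later rows make up. A row lasts 1/10 s, in which the tool goes at most 50 mm and 8.59 degrees, less where a joint would pass 70% of its speed; a pose out of reach is approached as far as the arm can. A call with a gripper value outside its range is refused whole. The fingers move at their own pace and stop on an object; the grip force is fixed at half the most. Time passes only in rows, so rows that repeat a pose let the fingers close. It gives the time, the measured TCP pose, the force and the opening at its end, in the units of the state.
- status.get_state(): the state, without advancing time (a new reading comes with each control period).
- optics.get_image(name): name is "side" or "top" or "wrist"; returns the picture (400x640x3 uint8, red, green, blue); there is no depth.
- optics.get_calibration(name): a dict with "fx", "fy", "cx", "cy" (pixels), "R" (3x3) and "t" (3): a world point X has camera coordinates R X + t; the wrist camera has in their place "hand_eye" (4x4, takes a point from camera to tool coordinates, whose origin is the TCP and whose axes are the tool frame's). Camera axes: x right, y down, z forward; pixel columns grow to the right and rows downward; lengths in m; the calibration is good to about 2 mm. A picture is of the moment at which its call begins: read the wrist's pose just before it. get_calibration takes no time and is no camera call.
- bot.job_done(): hands the job in, once; it reports no verdict.
Trained networks look in the newest picture that a camera, given by its name, has taken for a name from the list of things; names that differ only in an ending like _2 or _b are one class to them, and where a whole thing is asked for, a point or a joint stands for the part that bears it (a point fixed in the world has none). Each returns a list of dicts, best first, with "conf" (0 to 1); they miss things now and then, are a little off and sometimes report something else, mostly with a low value. They report only what shows in the picture. A call takes as long as a camera call.
- spotter.search_frame(camera, query): "box" ([left, top, right, bottom] in pixels, round what is visible of it).
- spotter.regions_of(camera, query): "region" (400x640 bool, what is visible of it) and "box" ([left, top, right, bottom] in pixels, round what is visible of it).
The state is a dict: "t": time; "joint_pos": joint angles; "joint_velocities": joint speeds; "joint_torque": joint torques, N m; "tool_pos": TCP position; "tool_rot": TCP orientation; "force": force on the tool from outside, world axes, zero at the start; "wrist_torque": the same for the moment, N m; "finger_gap": finger opening in m.
Only numpy, scipy, OpenCV 4.12 (cv2) and the standard library are available. Lean on these libraries where they do the work, as an engineer would, in place of code of your own. Each camera call takes 0.05 s, during which the arm holds its last target. There are 200 camera calls.

TASK

Set the grey cover on the metal cell body so that the step under it drops fully into the recess, and slide the closed cell along the clamp's bed, between the guides and under the press foot, until it is fully home against the back block. Then push the upright clamp lever over its high point so that it snaps down flat and stays locked with the foot pressing on the cover. Do not shift or knock over the other things on the bench.

Things in the scene. Friction and masses are not known exactly. Their poses are not given: they have to be found in the camera images.
- clamp: Toggle clamp, fixed. Origin on the worktop under the middle of its bed; x = sliding direction, from the open loading end (-x) to the back block (+x), y across, z up. Metal bed x -125 to 125, y +-58, top z 12 (mm). Guides on the bed, top z 22, 63 mm apart from x 10 to 95, flaring to 74 mm apart at x -13 (outer width 97); the bed is bare for x below -18. Back block: face at x 90, top z 38.
- loading_end (a point): point on the bed's upper face (12 mm above the worktop) in the middle of the bare loading area, at clamp x = -65, y = 0; axes as the clamp
- home (a point): Where the middle of the cell body (body_mid) must come to lie: clamp x 40, y 0, 24 mm above the worktop; axes as the clamp. The body then touches the back block.
- pivot (a point): Middle of the clamp lever's pivot pin (pin along clamp y), clamp x 50, y 0, 112 mm above the worktop; axes as the clamp. The pin is on top of the bridge over the channel: bridge x 38 to 62, underside z 78, top z 94 mm, columns at y +-45 to +-57, the lever's cheeks (y within +-15) up to z 123 mm.
- clamp_lever (a joint): Lever angle (rad). 0 = open: upright, leaning 8 deg back to clamp -x. Grows as it tips to clamp +x; angle from vertical towards +x = value - 0.14. 1.71 = closed stop, level, pointing to +x. Springs resist up to the high point near 1.32 (up to 7 N at 72 mm from the pin); beyond it snaps on to 1.71 by itself and stays; short of it, it springs back to about 0.
- lever_push (a point): Point on the lever's centre line 72 mm from the pivot pin, in the middle of its grip; its z runs along the lever to the end, -x is the side to push on. The lever is a straight flat bar reaching 98 mm from the pin, 10 mm thick in its swing plane, 20 mm wide at the grip.
- press_foot: Round rubber-faced press foot 34 mm across under the bridge at clamp x 50, y 0; origin at the middle of its underside, 54 mm above the worktop with the lever open. The toggle drives it down 7.6 mm at the high point (6.9 mm closed), on to the cover's top, which is 50 mm above the worktop when the closed cell lies on the bed.
- body_mid (a point): centre of the cell body, a flat metal block 100 (x) x 60 (y) x 24 mm (z) with a 74 x 36 mm recess, 8 mm deep, in its upper face; loose, about 0.35 kg. Point half-way up, 12 mm above its underside. Same either way round.
- cover_mid (a point): Centre of the loose cell cover, 0.16 kg: grey plate 100 (x) x 54 (y) x 14 mm with a chamfered step 70 x 32 x 6 mm under it, on which it stands. Point half-way up the 20 mm total, 10 mm above the step's underside (plate sides from 4 mm below to 10 above it). Seated: step in the recess, plate on the body's rim, point 16 mm above body_mid, long sides parallel, either way round.
- dropper_bottle: bystander: dark dropper bottle with a rubber bulb, 32 mm across, 97 mm tall, standing beside the clamp's bridge; origin at the centre of its underside
- canister: bystander: small white screw-cap jar, 31 mm across, 40 mm tall, standing beside the clamp's loading half; origin at the centre of its underside
- glue_tube: bystander: tube of glue lying down, 101 mm long, 26 mm wide, 19 mm high; origin at the centre of its underside
- slide_carton: bystander: card box 31 x 81 x 28 mm; origin at the centre of its underside
- tape_roll: bystander: roll of tape lying flat, 62 mm across, 19 mm high; origin at the centre of its underside
- bottle_50: bystander: dark reagent bottle with a screw cap, 46 mm across, 88 mm tall; origin at the centre of its underside
- marker_blue: bystander: marker pen lying down, 132 mm long, 12 mm thick; origin at the centre of its underside
- caliper: bystander: digital caliper lying flat, 194 mm long, 66 mm wide, 11 mm high; origin at the centre of its underside

How it is judged:
By the outcome, as a careful person would: the job done as asked, in the order asked, and still so for the second after the job is handed in, with the robot touching nothing.
It also fails if it takes over 69 s, if anything falls off the work surface, if the arm or the gripper's body presses on something with over 40 N, if the wrist force passes 120 N, or if a joint passes its speed limit or range.

## Working session

There is one attempt and no reset: what is moved stays moved. The work goes in short steps, Python scripts to look and compute and a shell command to move; the robot and the scene stay as the last step left them, time stands still between calls to the robot, and variables do not carry over. Pictures are saved under pics/ and viewed, about 8 in all and at most 12, crops included, and the job is handed in when it is done.

```bash
mkdir -p pics; ls
cat > h.py <<'E'
import numpy as np, cv2
from rig import status, optics, bot, spotter
from scipy.spatial.transform import Rotation as R
def cam(n,s=None):
    c=optics.get_calibration(n); K=np.array([[c['fx'],0,c['cx']],[0,c['fy'],c['cy']],[0,0,1.]])
    if 'hand_eye' in c:
        s=s or status.get_state(); T=np.eye(4);T[:3,:3]=R.from_quat(s['tool_rot']).as_matrix();T[:3,3]=s['tool_pos']
        W=np.linalg.inv(T@np.array(c['hand_eye'])); return K,W[:3,:3],W[:3,3]
    return K,np.array(c['R']),np.array(c['t'])
def proj(C,X): K,r,t=C; p=(np.atleast_2d(X)@r.T+t)@K.T; return p[:,:2]/p[:,2:]
def ray(C,uv,z):
    K,r,t=C; uv=np.atleast_2d(uv); d=(np.c_[uv,np.ones(len(uv))]@np.linalg.inv(K).T)@r; o=-r.T@t
    return o+d*((z-o[2])/d[:,2])[:,None]
def snap(n,f=None):
    s=status.get_state(); im=np.array(optics.get_image(n)); 
    if f: cv2.imwrite('pics/'+f,im[:,:,::-1])
    return im,cam(n,s)
def st():
    s=status.get_state(); print('t',s['t'],'p',np.round(s['tool_pos'],4),'F',np.round(s['force'],1),'gap',round(s['finger_gap'],4)); print(np.round(R.from_quat(s['tool_rot']).as_matrix(),3).tolist(), np.round(s['joint_pos'],2)); return s
E
python3 - <<'E'
from h import *
st(); print(bot.grasp_offset)
for n in ('top','side'):
    im,C=snap(n,n+'0.png'); print(n,'cam at',-C[1].T@C[2])
    for q in ['clamp','body_mid','cover_mid','dropper_bottle','canister','press_foot','clamp_lever','glue_tube','slide_carton','tape_roll','bottle_50','marker_blue','caliper']:
        r=spotter.search_frame(n,q)
        for d in r[:2]:
            b=d['box']; print(q,round(d['conf'],2),np.round(b).astype(int),np.round(ray(C,[(b[0]+b[2])/2,(b[1]+b[3])/2],0.015)[0],3))
E
```

```text
pics
t 0.0 p [ 0.1918 -0.6205  0.2303] F [ 0.7 -0.5  0.4] gap 0.0851
[[0.295, -0.001, 0.955], [-0.955, 0.002, 0.295], [-0.002, -1.0, -0.0]] [ 1.23  0.47 -0.01  1.6   0.01  1.07 -0.06]
0.0187
top cam at [0.41761237 0.02861837 1.21181599]
clamp 0.84 [326 164 407 220] [ 0.523 -0.123  0.015]
body_mid 0.69 [281 173 316 209] [0.531 0.097 0.015]
cover_mid 0.8 [222 184 243 217] [0.506 0.313 0.015]
dropper_bottle 0.43 [375 142 389 155] [ 0.664 -0.178  0.015]
canister 0.56 [359 219 372 228] [ 0.42  -0.116  0.015]
clamp_lever 0.48 [383 180 387 187] [ 0.549 -0.184  0.015]
glue_tube 0.67 [253 242 279 251] [0.356 0.205 0.015]
glue_tube 0.22 [380 240 422 255] [ 0.34  -0.227  0.015]
slide_carton 0.64 [303 133 327 147] [0.697 0.04  0.015]
tape_roll 0.78 [274 142 290 163] [0.657 0.15  0.015]
marker_blue 0.59 [380 236 422 254] [ 0.348 -0.228  0.015]
caliper 0.8 [179 238 241 263] [0.346 0.385 0.015]
side cam at [0.39531019 0.93432462 0.60507848]
clamp 0.92 [306 161 354 239] [ 0.535 -0.25   0.015]
body_mid 0.71 [293 241 334 270] [0.534 0.1   0.015]
cover_mid 0.59 [282 302 331 326] [0.512 0.323 0.015]
dropper_bottle 0.59 [287 184 296 212] [ 0.674 -0.242  0.015]
canister 0.36 [252 230 270 249] [0.7   0.046 0.015]
press_foot 0.7 [292 242 335 273] [0.534 0.109 0.015]
press_foot 0.47 [240 256 257 290] [0.684 0.206 0.015]
clamp_lever 0.54 [322 159 330 187] [ 0.583 -0.5    0.015]
glue_tube 0.8 [374 279 385 312] [0.352 0.235 0.015]
slide_carton 0.64 [255 255 277 270] [0.653 0.154 0.015]
slide_carton 0.63 [251 229 270 251] [0.699 0.051 0.015]
tape_roll 0.81 [256 254 277 270] [0.653 0.151 0.015]
bottle_50 0.72 [383 202 391 222] [ 0.331 -0.195  0.015]
bottle_50 0.68 [240 256 259 293] [0.679 0.212 0.015]
marker_blue 0.29 [287 185 295 213] [ 0.674 -0.234  0.015]
caliper 0.62 [366 314 400 394] [0.345 0.406 0.015]
```

Run:
```python
import cv2
a=cv2.imread('pics/top0.png')[120:270,170:430]; cv2.imwrite('pics/top0c.png',cv2.resize(a,None,fx=3,fy=3,interpolation=2))
```

```text
(no output)
```

View pics/top0c.png

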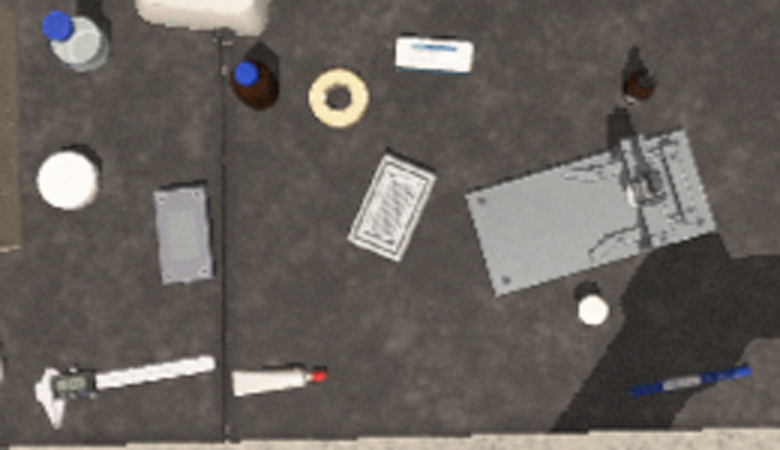

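```bash
cat >> h.py <<'E'
def rect(C,m,z):
    "min-area rectangle on plane z of a mask: centre, sizes, yaw of the long side (deg)"
    c=max(cv2.findContours(m.astype(np.uint8),0,1)[0],key=cv2.contourArea).reshape(-1,2).astype(float)
    p=ray(C,c,z)[:,:2]; (x,y),(w,h),a=cv2.minAreaRect((p*1000).astype(np.float32))
    if w<h: w,h,a=h,w,a+90
    return np.array([x,y])/1000,(round(w,1),round(h,1)),(a+90)%180-90
E
python3 - <<'E'
from h import *
snap('top'); C=cam('top')
for q,z in (('body_mid',.024),('cover_mid',.02),('clamp',.012)):
    r=spotter.regions_of('top',q); print(q,r[0]['conf'],rect(C,r[0]['region'],z))
# clamp by hand corners
k=np.array([[467,193],[498,296],[686,129],[717,231]])/3+[170,120]-.33
w=ray(C,k,.012)[:,:2]; print(w, 'mid',w.mean(0)); d=(w[2]+w[3]-w[0]-w[1])/2; print('len',np.linalg.norm(d),'yaw',np.degrees(np.arctan2(d[1],d[0])), 'width',np.linalg.norm(w[0]-w[1]))
x=d/np.linalg.norm(d); y=np.array([-x[1],x[0]]); o=w.mean(0)
for n,u,z in (('canister',[593,310],.04),('dropper',[632,97],0.0)):
    p=ray(C,np.array(u)/3+[170,120],z)[0,:2]-o; print(n,p@x,p@y)
c=optics.get_calibration('wrist'); print(np.round(c['hand_eye'],3).tolist(),c['fx'],c['cx'],c['cy'])
E
```

```text
body_mid 0.61 (array([0.53574176, 0.09193934]), (103.3, 63.8), -23.836395263671875)
cover_mid 0.63 (array([0.5114126 , 0.31703217]), (96.6, 56.0), 4.962952136993408)
clamp 0.61 (array([ 0.53064496, -0.12108507]), (251.7, 124.4), -74.45841121673584)
[[ 0.55184568  0.01012782]
 [ 0.43927744 -0.02038834]
 [ 0.61617914 -0.23095789]
 [ 0.50362017 -0.25988246]] mid [ 0.52773061 -0.12527522]
len 0.24875416738906975 yaw -75.01054455064377 width 0.11663123592149102
canister -0.032995323301723535 -0.10220721342560986
dropper 0.08207419976203952 0.10900872251912448
[[1.0, 0.001, -0.0, 0.0], [0.0, -0.319, 0.948, -0.143], [0.001, -0.948, -0.319, 0.082], [0.0, 0.0, 0.0, 1.0]] 299.41562554008726 325.3348709988433 200.82062599281699
```

```bash
cat >> h.py <<'E'
def pose(zyaw):
    c,s=np.cos(np.radians(zyaw)),np.sin(np.radians(zyaw)); return np.array([[s,0,c],[-c,0,s],[0,-1,0]])
def plan(p,zyaw,s=None):
    s=s or status.get_state(); R0=R.from_quat(s['tool_rot']).as_matrix()
    print('linear',np.round(R0.T@(np.array(p)-s['tool_pos'])*100,2).tolist(),'rot',np.round(R.from_matrix(R0.T@pose(zyaw)).as_rotvec(degrees=True),2).tolist())
E
python3 -c "
from h import *
plan([.536,.092,.3],156);plan([.536,.092,.15],156)"
```

```text
linear [-57.96, -6.87, 53.92] rot [0.0, -138.83, -0.0]
linear [-57.96, 8.13, 53.92] rot [0.0, -138.83, -0.0]
```

```bash
python3 -m inch '[{"linear":[0,-8,0],"rotation":[0,-9,0],"jaw":0},{"linear":[-5,-8,5],"rotation":[0,-18,0],"jaw":0},{"linear":[-58,-7,54],"rotation":[0,-138.8,0],"jaw":0},{"linear":[-58,-7,54],"rotation":[0,-138.8,0],"jaw":0},{"linear":[-58,-7,54],"rotation":[0,-138.8,0],"jaw":0},{"linear":[-58,-7,54],"rotation":[0,-138.8,0],"jaw":0},{"linear":[-58,-7,54],"rotation":[0,-138.8,0],"jaw":0},{"linear":[-58,-7,54],"rotation":[0,-138.8,0],"jaw":0},{"linear":[-58,-7,54],"rotation":[0,-138.8,0],"jaw":0},{"linear":[-58,-7,54],"rotation":[0,-138.8,0],"jaw":0},{"linear":[-58,-7,54],"rotation":[0,-138.8,0],"jaw":0},{"linear":[-58,-7,54],"rotation":[0,-138.8,0],"jaw":0}]'
python3 -c "
from h import *
st();plan([.536,.092,.15],156)"
```

```text
t: 2.8
tool_pos: [0.4304, -0.1278, 0.3016]
tool_rot: [0.683, 0.187, -0.187, -0.681]
force: [0.6, -0.9, 0.2]
finger_gap: 0.0857
t 2.8 p [ 0.4304 -0.1278  0.3016] F [ 0.6 -0.9  0.2] gap 0.0857
[[0.86, 0.001, -0.51], [0.51, -0.001, 0.86], [0.0, -1.0, -0.002]] [ 0.8   0.09 -0.62  1.95  0.06  1.11  0.7 ]
linear [20.28, 15.15, 13.56] rot [0.09, -35.36, -0.01]
```

```bash
python3 -m inch '[{"linear":[20.3,15.1,13.6],"rotation":[0,-35.4,0],"jaw":0},{"linear":[20.3,15.1,13.6],"rotation":[0,-35.4,0],"jaw":0},{"linear":[20.3,15.1,13.6],"rotation":[0,-35.4,0],"jaw":0},{"linear":[20.3,15.1,13.6],"rotation":[0,-35.4,0],"jaw":0},{"linear":[20.3,15.1,13.6],"rotation":[0,-35.4,0],"jaw":0},{"linear":[20.3,15.1,13.6],"rotation":[0,-35.4,0],"jaw":0},{"linear":[20.3,15.1,13.6],"rotation":[0,-35.4,0],"jaw":0},{"linear":[20.3,15.1,13.6],"rotation":[0,-35.4,0],"jaw":0}]'
python3 - <<'E'
from h import *
st(); im,C=snap('wrist','w1.png')
r=spotter.regions_of('wrist','body_mid')
for d in r[:2]: print(d['conf'],d['box'],rect(C,d['region'],.024),d['region'].sum())
plan([.536,.092,.0],156)
E
```

```text
t: 3.6
tool_pos: [0.5362, 0.0908, 0.1496]
tool_rot: [-0.593, -0.384, 0.385, 0.594]
force: [0.8, -0.0, -0.2]
finger_gap: 0.0856
t 3.6 p [0.5362 0.0908 0.1496] F [ 0.8 -0.  -0.2] gap 0.0856
[[0.41, -0.001, -0.912], [0.912, 0.0, 0.41], [-0.001, -1.0, 0.001]] [ 0.33  0.51 -0.71  1.9   0.42  0.89  0.56]
0.71 [292.4, 134.4, 361.6, 241.9] (array([0.53524506, 0.09234202]), (102.6, 60.0), -24.557708740234375) 6759
linear [0.26, 15.06, 0.2] rot [0.06, -0.38, -0.04]
```

View pics/w1.png

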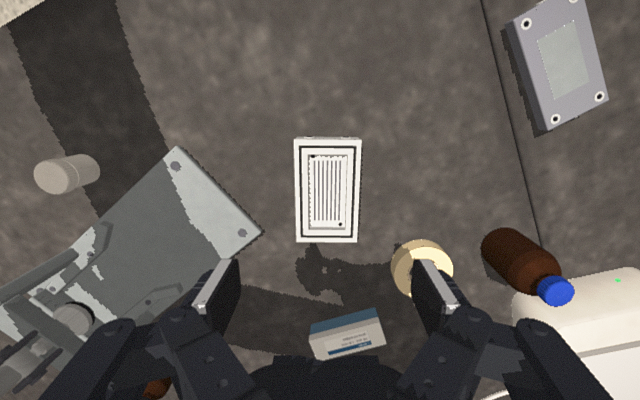

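```bash
python3 -m inch '[{"linear":[0.2,4,0.15],"rotation":[0,-0.4,0],"jaw":0},{"linear":[0.2,8,0.15],"rotation":[0,-0.4,0],"jaw":0},{"linear":[0.2,12,0.15],"rotation":[0,-0.4,0],"jaw":0},{"linear":[0.2,14,0.15],"rotation":[0,-0.4,0],"jaw":0},{"linear":[0.2,14.8,0.15],"rotation":[0,-0.4,0],"jaw":0},{"linear":[0.2,14.8,0.15],"rotation":[0,-0.4,0],"jaw":0.2},{"linear":[0.2,14.8,0.15],"rotation":[0,-0.4,0],"jaw":0.5},{"linear":[0.2,14.8,0.15],"rotation":[0,-0.4,0],"jaw":0.5},{"linear":[0.2,14.8,0.15],"rotation":[0,-0.4,0],"jaw":0.5},{"linear":[0.2,14.8,0.15],"rotation":[0,-0.4,0],"jaw":0.5}]'
python3 - <<'E'
from h import *
st()
x=np.array([np.cos(np.radians(-75)),np.sin(np.radians(-75))]);o=np.array([.5277,-.1253])
p=o-.067*x; print(p); plan([*p,.15],105)
E
```

```text
t: 4.7
tool_pos: [0.5373, 0.0923, 0.004]
tool_rot: [0.594, 0.386, -0.385, -0.592]
force: [-1.2, -1.6, 7.6]
finger_gap: 0.059
t 4.7 p [0.5373 0.0923 0.004 ] F [-1.2 -1.6  7.6] gap 0.059
[[0.406, 0.003, -0.914], [0.914, -0.001, 0.406], [0.001, -1.0, -0.003]] [ 0.19  0.72 -0.55  1.96  0.61  0.63  0.4 ]
[ 0.51035912 -0.06058297]
linear [-15.06, -14.59, -3.78] rot [0.14, 51.06, 0.11]
```

```bash
python3 -m inch '[{"linear":[0,-4,0],"rotation":[0,0,0],"jaw":0.6},{"linear":[0,-8,0],"rotation":[0,4,0],"jaw":0.6},{"linear":[-4,-12,-1],"rotation":[0,12,0],"jaw":0.6},{"linear":[-8,-14.5,-2],"rotation":[0,20,0],"jaw":0.6},{"linear":[-12,-14.5,-3],"rotation":[0,28,0],"jaw":0.6},{"linear":[-15,-14.5,-3.8],"rotation":[0,36,0],"jaw":0.6},{"linear":[-15,-14.5,-3.8],"rotation":[0,44,0],"jaw":0.6},{"linear":[-15,-14.5,-3.8],"rotation":[0,51,0],"jaw":0.6},{"linear":[-15,-14.5,-3.8],"rotation":[0,51,0],"jaw":0.6},{"linear":[-15,-14.5,-3.8],"rotation":[0,51,0],"jaw":0.6}]'
python3 - <<'E'
from h import *
st(); im,C=snap('wrist','w2.png')
E
```

```text
t: 5.7
tool_pos: [0.5097, -0.0596, 0.1473]
tool_rot: [0.701, 0.094, -0.094, -0.701]
force: [-0.3, 0.2, -4.5]
finger_gap: 0.0582
t 5.7 p [ 0.5097 -0.0596  0.1473] F [-0.3  0.2 -4.5] gap 0.0582
[[0.965, 0.0, -0.264], [0.264, -0.0, 0.965], [0.0, -1.0, -0.0]] [ 0.46  0.41 -0.5   1.98  0.26  0.82  0.08]
```

View pics/w2.png

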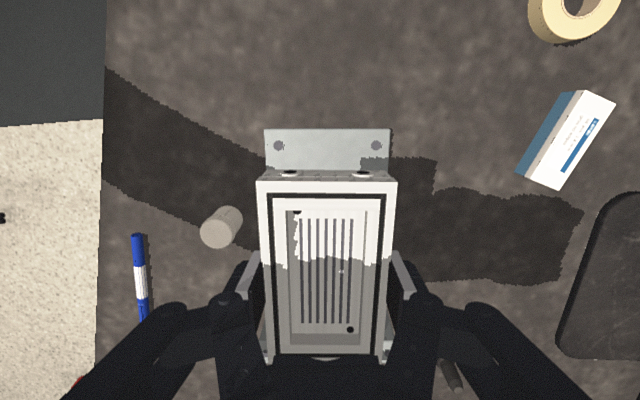

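Run:
```python
from h import *
s=status.get_state();C=cam('wrist',s)
w=ray(C,[[264,129],[391,128.3]],.012)[:,:2]; print(w,np.linalg.norm(w[0]-w[1]))
d=w[0]-w[1]; y=d/np.linalg.norm(d); yaw=np.degrees(np.arctan2(-d[0],d[1]))
for d0 in (w[0]-w[1],w[1]-w[0]): print('x yaw',np.degrees(np.arctan2(-d0[0],d0[1])))
x=np.array([np.cos(np.radians(-75)),np.sin(np.radians(-75))]); m=w.mean(0); print('origin',m+.125*x)
# body in hand: top-face corners; find height so that width=60
for z in (.155,.16,.165,.17,.175):
    p=ray(C,[[257,181],[397,181],[381,358],[271,358]],z)[:,:2]; print(z,np.linalg.norm(p[0]-p[1]),np.linalg.norm(p[0]-p[3]),((p-s['tool_pos'][:2])@x).round(4))
```

```text
[[ 0.44057476 -0.0191662 ]
 [ 0.55143029  0.01186836]] 0.11511773755693899
x yaw 105.63985693083627
x yaw -74.36014306916374
origin [ 0.5283549  -0.12438965]
0.155 0.06519192861416083 0.10557707299341897 [-0.0461 -0.0465  0.0591  0.0595]
0.16 0.0627793041221741 0.10166987408841739 [-0.0474 -0.0478  0.0539  0.0542]
0.165 0.06036667963018746 0.09776267518341591 [-0.0487 -0.0491  0.0486  0.049 ]
0.17 0.05795405513820082 0.09385547627841438 [-0.0501 -0.0504  0.0434  0.0438]
0.175 0.05554143064621408 0.08994827737341286 [-0.0514 -0.0517  0.0382  0.0385]
```

```bash
python3 -c "
from h import *
plan([.5112,-.0609,.0165],105.5)"
```

```text
linear [0.1, 13.07, -0.17] rot [0.0, -0.2, 0.0]
```

```bash
python3 -m inch '[{"linear":[0.1,4,-0.2],"rotation":[0,-0.2,0],"jaw":0.6},{"linear":[0.1,8,-0.2],"rotation":[0,-0.2,0],"jaw":0.6},{"linear":[0.1,11,-0.2],"rotation":[0,-0.2,0],"jaw":0.6},{"linear":[0.1,12.5,-0.2],"rotation":[0,-0.2,0],"jaw":0.6},{"linear":[0.1,12.9,-0.2],"rotation":[0,-0.2,0],"jaw":0.6},{"linear":[0.1,13.1,-0.2],"rotation":[0,-0.2,0],"jaw":0.6},{"linear":[0.1,13.1,-0.2],"rotation":[0,-0.2,0],"jaw":0.6}]'
python3 -c "
from h import *
st()"
```

```text
t: 6.45
tool_pos: [0.5126, -0.0615, 0.0172]
tool_rot: [0.701, 0.095, -0.094, -0.701]
force: [-0.0, 0.5, -5.0]
finger_gap: 0.0584
t 6.45 p [ 0.5126 -0.0615  0.0172] F [-0.   0.5 -5. ] gap 0.0584
[[0.964, 0.002, -0.264], [0.264, -0.0, 0.964], [0.002, -1.0, -0.001]] [ 0.36  0.62 -0.38  2.03  0.42  0.56 -0.04]
```

```bash
python3 -m inch '[{"linear":[-0.05,0.1,0],"rotation":[0,0,0],"jaw":0.6},{"linear":[-0.05,0.2,0],"rotation":[0,0,0],"jaw":0.6},{"linear":[-0.05,0.2,0],"rotation":[0,0,0],"jaw":0.6}]'
```

```text
t: 6.75
tool_pos: [0.5121, -0.0618, 0.0161]
tool_rot: [0.701, 0.095, -0.093, -0.7]
force: [-1.3, 0.4, 7.0]
finger_gap: 0.0586
```

```bash
python3 -m inch '[{"linear":[0,0,0],"rotation":[0,0,0],"jaw":0.3},{"linear":[0,0,0],"rotation":[0,0,0],"jaw":0},{"linear":[0,0,0],"rotation":[0,0,0],"jaw":0},{"linear":[0,-4,0],"rotation":[0,0,0],"jaw":0},{"linear":[0,-8,0],"rotation":[0,0,0],"jaw":0},{"linear":[0,-13,0],"rotation":[0,0,0],"jaw":0}]'
python3 - <<'E'
from h import *
st(); im,C=snap('wrist','w3.png'); r=spotter.regions_of('wrist','body_mid')
for d in r[:1]: print(d['conf'],rect(C,d['region'],.036),d['box'])
plan([.511,.317,.15],185)
E
```

```text
t: 7.35
tool_pos: [0.5099, -0.0615, 0.1445]
tool_rot: [-0.7, -0.093, 0.095, 0.701]
force: [1.0, -1.2, 1.1]
finger_gap: 0.0852
t 7.35 p [ 0.5099 -0.0615  0.1445] F [ 1.  -1.2  1.1] gap 0.0852
[[0.964, -0.003, -0.264], [0.264, 0.001, 0.964], [-0.003, -1.0, 0.002]] [ 0.47  0.41 -0.51  1.98  0.27  0.82  0.08]
0.94 (array([ 0.51131439, -0.06069139]), (102.9, 60.1), -75.15086269378662) [292.6, 137.0, 366.5, 253.2]
linear [9.58, -0.05, 36.63] rot [0.67, -79.69, 0.32]
```

View pics/w3.png

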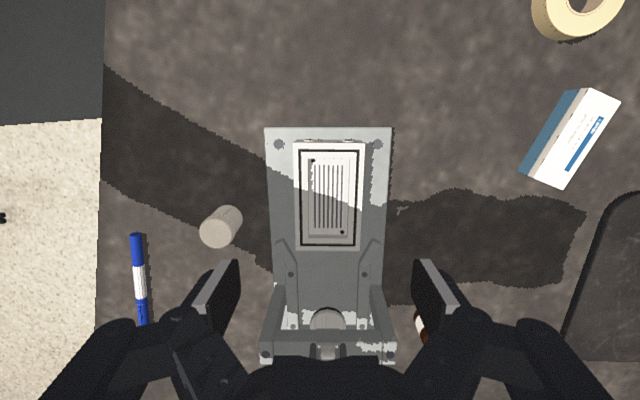

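```bash
python3 -m inch '[{"linear":[9.6,-0.5,36.6],"rotation":[0.7,-79.7,0.3],"jaw":0},{"linear":[9.6,-0.5,36.6],"rotation":[0.7,-79.7,0.3],"jaw":0},{"linear":[9.6,-0.5,36.6],"rotation":[0.7,-79.7,0.3],"jaw":0},{"linear":[9.6,-0.5,36.6],"rotation":[0.7,-79.7,0.3],"jaw":0},{"linear":[9.6,-0.5,36.6],"rotation":[0.7,-79.7,0.3],"jaw":0},{"linear":[9.6,-0.5,36.6],"rotation":[0.7,-79.7,0.3],"jaw":0},{"linear":[9.6,-0.5,36.6],"rotation":[0.7,-79.7,0.3],"jaw":0},{"linear":[9.6,-0.5,36.6],"rotation":[0.7,-79.7,0.3],"jaw":0},{"linear":[9.6,-0.5,36.6],"rotation":[0.7,-79.7,0.3],"jaw":0},{"linear":[9.6,-0.5,36.6],"rotation":[0.7,-79.7,0.3],"jaw":0},{"linear":[9.6,-0.5,36.6],"rotation":[0.7,-79.7,0.3],"jaw":0},{"linear":[9.6,-0.5,36.6],"rotation":[0.7,-79.7,0.3],"jaw":0}]'
python3 - <<'E'
from h import *
st(); im,C=snap('wrist','w4.png'); r=spotter.regions_of('wrist','cover_mid')
for d in r[:2]: print(d['conf'],rect(C,d['region'],.02),d['box'])
E
```

```text
t: 8.65
tool_pos: [0.5069, 0.3164, 0.1486]
tool_rot: [-0.474, -0.519, 0.523, 0.482]
force: [0.7, 0.3, 0.2]
finger_gap: 0.0854
t 8.65 p [0.5069 0.3164 0.1486] F [0.7 0.3 0.2] gap 0.0854
[[-0.086, -0.013, -0.996], [0.996, 0.002, -0.086], [0.003, -1.0, 0.012]] [-0.    0.65 -0.84  1.76  0.55  1.    0.6 ]
0.89 (array([0.51199597, 0.31691321]), (101.8, 55.2), 5.060190677642822) [295.7, 143.8, 354.4, 249.0]
```

View pics/w4.png

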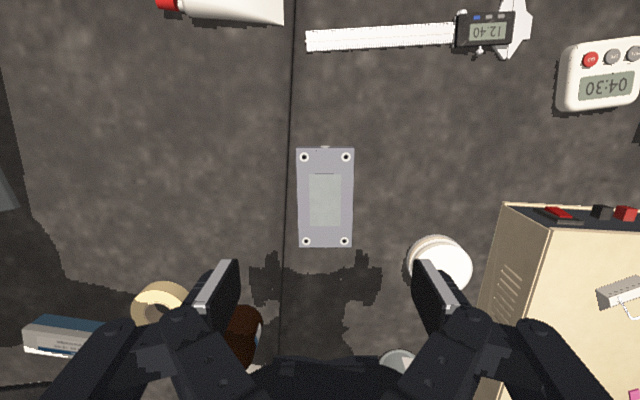

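```bash
python3 -c "
from h import *
plan([.5128,.317,.003],185)"
```

```text
linear [-0.03, 14.59, -0.75] rot [-0.67, -0.07, 0.18]
```

```bash
python3 -m inch '[{"linear":[0,4,-0.75],"rotation":[-0.7,0,0.2],"jaw":0},{"linear":[0,8,-0.75],"rotation":[-0.7,0,0.2],"jaw":0},{"linear":[0,12,-0.75],"rotation":[-0.7,0,0.2],"jaw":0},{"linear":[0,14,-0.75],"rotation":[-0.7,0,0.2],"jaw":0},{"linear":[0,14.6,-0.75],"rotation":[-0.7,0,0.2],"jaw":0},{"linear":[0,14.6,-0.75],"rotation":[-0.7,0,0.2],"jaw":0.2},{"linear":[0,14.6,-0.75],"rotation":[-0.7,0,0.2],"jaw":0.5},{"linear":[0,14.6,-0.75],"rotation":[-0.7,0,0.2],"jaw":0.6},{"linear":[0,14.6,-0.75],"rotation":[-0.7,0,0.2],"jaw":0.6},{"linear":[0,14.6,-0.75],"rotation":[-0.7,0,0.2],"jaw":0.6}]'
python3 -c "
from h import *
st()"
```

```text
t: 9.75
tool_pos: [0.514, 0.3188, 0.0054]
tool_rot: [0.478, 0.523, -0.52, -0.477]
force: [-1.7, -0.9, 6.7]
finger_gap: 0.0522
t 9.75 p [0.514  0.3188 0.0054] F [-1.7 -0.9  6.7] gap 0.0522
[[-0.087, 0.004, -0.996], [0.996, 0.002, -0.087], [0.002, -1.0, -0.004]] [-0.11  0.83 -0.69  1.81  0.74  0.78  0.47]
```

```bash
python3 -m inch '[{"linear":[0,-4,0],"rotation":[0,0,0],"jaw":0.6},{"linear":[0,-8,0],"rotation":[0,0,0],"jaw":0.6},{"linear":[0,-14.5,0],"rotation":[0,0,0],"jaw":0.6},{"linear":[0,-14.5,0],"rotation":[0,0,0],"jaw":0.6}]'
python3 - <<'E'
from h import *
s=st(); im,C=snap('wrist','w5.png'); plan([.512,-.0618,.15],105.3)
d=spotter.regions_of('wrist','cover_mid')[0]
for z in (.160,.1645,.169): print(d['conf'],rect(C,d['region'],z),(rect(C,d['region'],z)[0]-s['tool_pos'][:2])@R.from_quat(s['tool_rot']).as_matrix()[:2,2],d['box'])
E
```

```text
t: 10.15
tool_pos: [0.5145, 0.3198, 0.154]
tool_rot: [0.479, 0.525, -0.518, -0.477]
force: [1.0, 0.9, -1.1]
finger_gap: 0.0522
t 10.15 p [0.5145 0.3198 0.154 ] F [ 1.   0.9 -1.1] gap 0.0522
[[-0.087, 0.008, -0.996], [0.996, 0.005, -0.087], [0.004, -1.0, -0.008]] [-0.01  0.65 -0.84  1.75  0.56  1.    0.6 ]
linear [-37.98, 0.25, 3.61] rot [0.29, 79.7, 0.53]
0.91 (array([0.5176427 , 0.32001422]), (109.8, 57.1), 5.160234451293945) -0.0031158644379842464 [264.7, 167.0, 385.9, 356.6]
0.91 (array([0.51479065, 0.31974408]), (106.1, 55.2), 5.160226821899414) -0.0002512156846754494 [264.7, 167.0, 385.9, 356.6]
0.91 (array([0.51193851, 0.31947394]), (102.5, 53.3), 5.160215854644775) 0.002613524267400406 [264.7, 167.0, 385.9, 356.6]
```

```bash
python3 -m inch '[{"linear":[-38,0.2,3.6],"rotation":[0.3,79.7,0.5],"jaw":0.6},{"linear":[-38,0.2,3.6],"rotation":[0.3,79.7,0.5],"jaw":0.6},{"linear":[-38,0.2,3.6],"rotation":[0.3,79.7,0.5],"jaw":0.6},{"linear":[-38,0.2,3.6],"rotation":[0.3,79.7,0.5],"jaw":0.6},{"linear":[-38,0.2,3.6],"rotation":[0.3,79.7,0.5],"jaw":0.6},{"linear":[-38,0.2,3.6],"rotation":[0.3,79.7,0.5],"jaw":0.6},{"linear":[-38,0.2,3.6],"rotation":[0.3,79.7,0.5],"jaw":0.6},{"linear":[-38,0.2,3.6],"rotation":[0.3,79.7,0.5],"jaw":0.6},{"linear":[-38,0.2,3.6],"rotation":[0.3,79.7,0.5],"jaw":0.6},{"linear":[-38,0.2,3.6],"rotation":[0.3,79.7,0.5],"jaw":0.6},{"linear":[-38,0.2,3.6],"rotation":[0.3,79.7,0.5],"jaw":0.6},{"linear":[-38,0.2,3.6],"rotation":[0.3,79.7,0.5],"jaw":0.6}]'
python3 - <<'E'
from h import *
s=st(); im,C=snap('wrist','w6.png'); plan([.512,-.0618,.07],105.3)
E
```

```text
t: 11.45
tool_pos: [0.5089, -0.0639, 0.1448]
tool_rot: [0.702, 0.091, -0.098, -0.7]
force: [0.7, 0.6, -1.1]
finger_gap: 0.0526
t 11.45 p [ 0.5089 -0.0639  0.1448] F [ 0.7  0.6 -1.1] gap 0.0526
[[0.964, -0.01, -0.265], [0.265, -0.004, 0.964], [-0.011, -1.0, -0.001]] [ 0.49  0.42 -0.53  1.97  0.29  0.83  0.07]
linear [0.4, 7.5, 0.12] rot [0.05, 0.09, -0.6]
```

View pics/w6.png

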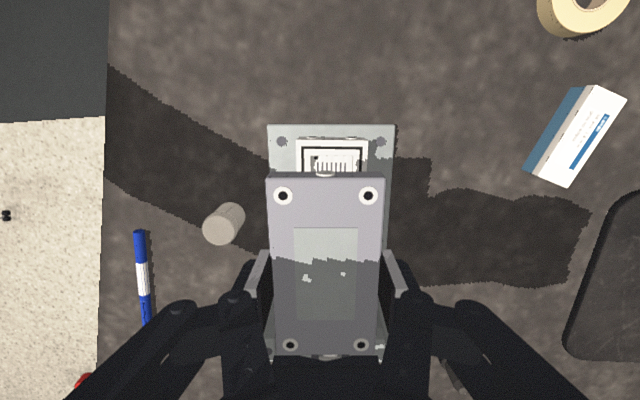

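Run:
```python
from h import *
s=status.get_state(); C=cam('wrist',s); M=R.from_quat(s['tool_rot']).as_matrix()
for z in (.157,.1594,.162):
    p=ray(C,[[283,196],[368,195],[361,345],[290,345]],z); q=(p-s['tool_pos'])@M
    print(z,'w',np.linalg.norm(p[0]-p[1]),np.linalg.norm(p[2]-p[3]),'l',np.linalg.norm(p[0]-p[3]),'ctr tool x,z',q.mean(0).round(4))
    p=ray(C,[[266,180.5],[385,178.5]],z); q=(p-s['tool_pos'])@M; print('  edge',np.linalg.norm(p[0]-p[1]),q[:,2])
# body now, front top edge & rear unseen
p=ray(C,[[297,140],[368,140]],.036); q=(p-s['tool_pos'])@M; print('body front edge tool z',q[:,2],'x',q[:,0])
m=np.array([.5119,-.0618,0]);
```

```text
0.157 w 0.03898495083360216 0.03909645543460863 l 0.08623919923835235 ctr tool x,z [-0.0004 -0.0119 -0.0026]
  edge 0.053624241784315775 [0.04752614 0.04863645]
0.1594 w 0.0382701363486642 0.03837959644012964 l 0.08465794730736642 ctr tool x,z [-0.0004 -0.0143 -0.0011]
  edge 0.052641006357526256 [0.04815694 0.04924689]
0.162 w 0.03749575398998143 0.03760299919611069 l 0.08294492438213165 ctr tool x,z [-0.0004 -0.0169  0.0006]
  edge 0.051575834645170994 [0.0488403 0.0499082]
body front edge tool z [0.05057076 0.05068436] x [-0.02408789  0.0348771 ]
```

```bash
python3 -m inch '[{"linear":[0.4,4,0.1],"rotation":[0,0,-0.6],"jaw":0.6},{"linear":[0.4,7,0.1],"rotation":[0,0,-0.6],"jaw":0.6},{"linear":[0.4,9,0.1],"rotation":[0,0,-0.6],"jaw":0.6},{"linear":[0.4,9.9,0.1],"rotation":[0,0,-0.6],"jaw":0.6},{"linear":[0.4,9.9,0.1],"rotation":[0,0,-0.6],"jaw":0.6},{"linear":[0.4,9.9,0.1],"rotation":[0,0,-0.6],"jaw":0.6}]'
python3 - <<'E'
from h import *
s=st(); im,C=snap('wrist','w7.png')
cv2.imwrite('pics/w7c.png',cv2.resize(im[100:380,220:430,::-1],None,fx=2.1,fy=2.1,interpolation=2))
E
```

```text
t: 12.1
tool_pos: [0.5133, -0.0621, 0.0476]
tool_rot: [0.701, 0.095, -0.093, -0.7]
force: [-0.2, -0.2, -0.4]
finger_gap: 0.0523
t 12.1 p [ 0.5133 -0.0621  0.0476] F [-0.2 -0.2 -0.4] gap 0.0523
[[0.964, 0.003, -0.265], [0.265, -0.001, 0.964], [0.003, -1.0, -0.002]] [ 0.41  0.57 -0.44  2.02  0.41  0.63 -0.04]
```

View pics/w7c.png

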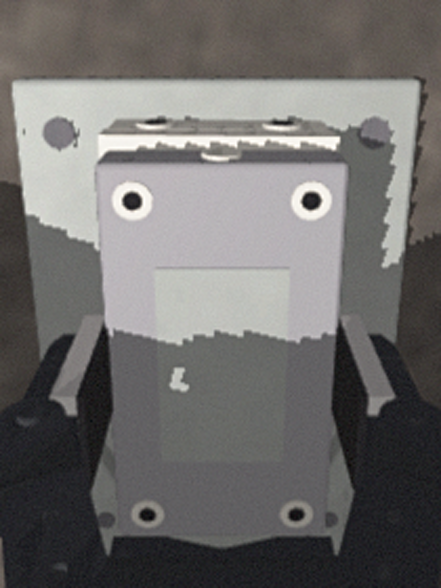

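Run:
```python
from h import *
s=status.get_state(); C=cam('wrist',s); M=pose(105.5)
f=lambda uv,z:((ray(C,np.array(uv)/2.1+[220,100],z)-s['tool_pos'])@M)[:,[0,2]].round(4).tolist()
print('body top edge',f([[98,133],[341,133]],.036))
print('cover upper',f([[97,163],[347,163]],.0622)); print('cover lower',f([[98,153],[346,153]],.0482))
print('holes',f([[132,201],[311,201],[148,514],[297,514]],.0622))
```

```text
body top edge [[-0.031, 0.0507], [0.0296, 0.0505]]
cover upper [[-0.0264, 0.0497], [0.0261, 0.0495]]
cover lower [[-0.0289, 0.0485], [0.0286, 0.0483]]
holes [[-0.0195, 0.0413], [0.0189, 0.0411], [-0.0194, -0.0433], [0.019, -0.0435]]
```

```bash
python3 -m inch '[{"linear":[-0.05,0,0.13],"rotation":[0,0,0],"jaw":0.6},{"linear":[-0.05,0.3,0.13],"rotation":[0,0,0],"jaw":0.6},{"linear":[-0.05,0.6,0.13],"rotation":[0,0,0],"jaw":0.6},{"linear":[-0.05,0.8,0.13],"rotation":[0,0,0],"jaw":0.6},{"linear":[-0.05,0.8,0.13],"rotation":[0,0,0],"jaw":0.6}]'; python3 -m inch '[{"linear":[0,0.2,0],"rotation":[0,0,0],"jaw":0.6},{"linear":[0,0.3,0],"rotation":[0,0,0],"jaw":0.6},{"linear":[0,0.3,0],"rotation":[0,0,0],"jaw":0.6}]'
```

```text
t: 12.65
tool_pos: [0.5116, -0.0613, 0.0386]
tool_rot: [0.701, 0.095, -0.094, -0.7]
force: [-0.4, 0.1, -2.0]
finger_gap: 0.0525
t: 12.95
tool_pos: [0.5118, -0.0612, 0.0358]
tool_rot: [0.701, 0.095, -0.094, -0.7]
force: [-0.2, 0.7, 0.0]
finger_gap: 0.0521
```

```bash
python3 -m inch '[{"linear":[0,0.1,0],"rotation":[0,0,0],"jaw":0.6},{"linear":[0,0.1,0],"rotation":[0,0,0],"jaw":0.6}]'; python3 -m inch '[{"linear":[0,0.1,0],"rotation":[0,0,0],"jaw":0.6},{"linear":[0,0.15,0],"rotation":[0,0,0],"jaw":0.6},{"linear":[0,0.15,0],"rotation":[0,0,0],"jaw":0.6}]'
```

```text
t: 13.15
tool_pos: [0.512, -0.0612, 0.0354]
tool_rot: [0.701, 0.095, -0.094, -0.7]
force: [-1.7, -0.4, 4.1]
finger_gap: 0.0526
t: 13.45
tool_pos: [0.512, -0.0612, 0.0353]
tool_rot: [0.702, 0.095, -0.094, -0.7]
force: [-6.7, 0.4, 19.3]
finger_gap: 0.0523
```

```bash
python3 -m inch '[{"linear":[0,-0.15,0],"rotation":[0,0,0],"jaw":0.4},{"linear":[0,-0.15,0],"rotation":[0,0,0],"jaw":0},{"linear":[0,-0.15,0],"rotation":[0,0,0],"jaw":0},{"linear":[0,-4,0],"rotation":[0,0,0],"jaw":0},{"linear":[0,-8,0],"rotation":[0,0,0],"jaw":0},{"linear":[0,-8,4.5],"rotation":[-3,0,0],"jaw":0.3},{"linear":[0,-8,9],"rotation":[-6,0,0],"jaw":0.65},{"linear":[0,-8,9],"rotation":[-6,0,0],"jaw":0.65},{"linear":[0,-8,9],"rotation":[-6,0,0],"jaw":0.65}]'
python3 - <<'E'
from h import *
s=st(); im,C=snap('wrist','w8.png')
cv2.imwrite('pics/w8c.png',im[60:400,160:500,::-1])
for q,z in (('cover_mid',.05),('body_mid',.05)):
    for d in spotter.regions_of('wrist',q)[:1]: print(q,d['conf'],rect(C,d['region'],z),d['box'])
E
```

```text
t: 14.35
tool_pos: [0.4877, 0.0278, 0.1133]
tool_rot: [0.737, 0.102, -0.09, -0.663]
force: [-0.5, -1.5, -0.1]
finger_gap: 0.0302
t 14.35 p [0.4877 0.0278 0.1133] F [-0.5 -1.5 -0.1] gap 0.0302
[[0.963, 0.03, -0.267], [0.269, -0.101, 0.958], [0.002, -0.994, -0.106]] [ 0.21  0.41 -0.48  2.08  0.44  0.74 -0.3 ]
cover_mid 0.59 (array([ 0.51062881, -0.05664037]), (106.8, 53.6), -74.47868251800537) [293.0, 248.8, 357.7, 348.6]
```

View pics/w8c.png

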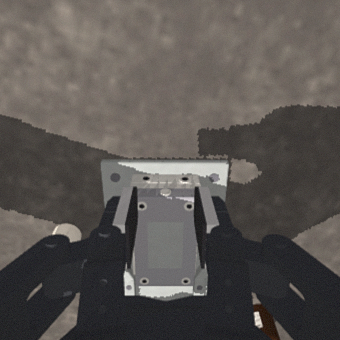

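```bash
python3 -m inch '[{"linear":[0,4,0.4],"rotation":[0,0,0],"jaw":0.65},{"linear":[0,7.5,0.8],"rotation":[0,0,0],"jaw":0.65},{"linear":[0,9.2,1],"rotation":[0,0,0],"jaw":0.65},{"linear":[0,9.2,1],"rotation":[0,0,0],"jaw":0.65},{"linear":[0,9.4,-1],"rotation":[0,0,0],"jaw":0.65},{"linear":[0,9.6,-2.5],"rotation":[0,0,0],"jaw":0.65},{"linear":[0,9.7,-3.5],"rotation":[0,0,0],"jaw":0.65},{"linear":[0,9.8,-4.5],"rotation":[0,0,0],"jaw":0.65},{"linear":[0,9.8,-4.5],"rotation":[0,0,0],"jaw":0.65}]'; python3 -c "
from h import *
s=st();p=np.array(s['tool_pos'])[:2]-[.5288,-.1245];print(p@[.267,-.9636],p@[.9636,.267])"
```

```text
t: 15.4
tool_pos: [0.5033, -0.0295, 0.0212]
tool_rot: [0.737, 0.099, -0.087, -0.662]
force: [0.2, -0.0, 0.1]
finger_gap: 0.0297
t 15.4 p [ 0.5033 -0.0295  0.0212] F [ 0.2 -0.   0.1] gap 0.0297
[[0.965, 0.03, -0.259], [0.261, -0.103, 0.96], [0.002, -0.994, -0.107]] [ 0.23  0.59 -0.36  2.09  0.6   0.56 -0.33]
-0.09835853738585464 0.0008296568929130125
```

Run:
```python
from h import *
im,C=snap('wrist','w9.png')
for d in spotter.regions_of('wrist','cover_mid')[:1]:
    c,sz,a=rect(C,d['region'],.05); p=c-[.5288,-.1245]; print(d['conf'],sz,a,p@[.267,-.9636],p@[.9636,.267])
C=cam('top');optics.get_image('top')
for d in spotter.regions_of('top','cover_mid')[:2]:
    c,sz,a=rect(C,d['region'],.05); p=c-[.5288,-.1245]; print(d['conf'],sz,a,p@[.267,-.9636],p@[.9636,.267])
```

```text
0.83 (42.0, 40.5) -74.92596054077148 -0.07887125237731935 0.0003419449465941973
0.73 (63.2, 53.9) -73.02298545837402 -0.019595682394409182 0.000435868768615725
```

```bash
python3 -m inch '[{"linear":[0,0.1,-1],"rotation":[0,0,0],"jaw":0.65},{"linear":[0,0.2,-2],"rotation":[0,0,0],"jaw":0.65},{"linear":[0,0.3,-3],"rotation":[0,0,0],"jaw":0.65},{"linear":[0,0.4,-4],"rotation":[0,0,0],"jaw":0.65},{"linear":[0,0.5,-5],"rotation":[0,0,0],"jaw":0.65},{"linear":[0,0.6,-6],"rotation":[0,0,0],"jaw":0.65},{"linear":[0,0.7,-6.8],"rotation":[0,0,0],"jaw":0.65},{"linear":[0,0.7,-6.8],"rotation":[0,0,0],"jaw":0.65}]'; python3 -c "
from h import *
s=st();p=np.array(s['tool_pos'])[:2]-[.5288,-.1245];print(p@[.267,-.9636],p@[.9636,.267])"
```

```text
t: 16.4
tool_pos: [0.521, -0.0957, 0.0209]
tool_rot: [0.738, 0.099, -0.088, -0.662]
force: [-0.2, -0.0, 0.6]
finger_gap: 0.0299
t 16.4 p [ 0.521  -0.0957  0.0209] F [-0.2 -0.   0.6] gap 0.0299
[[0.965, 0.029, -0.26], [0.262, -0.103, 0.96], [0.001, -0.994, -0.107]] [ 0.35  0.61 -0.36  2.03  0.59  0.57 -0.19]
-0.0298589935712879 0.00016338958551809812
```

```bash
python3 -m inch '[{"linear":[0,0.05,-0.4],"rotation":[0,0,0],"jaw":0.65},{"linear":[0,0.1,-0.8],"rotation":[0,0,0],"jaw":0.65},{"linear":[0,0.1,-0.8],"rotation":[0,0,0],"jaw":0.65}]'; python3 -m inch '[{"linear":[0,0.02,-0.2],"rotation":[0,0,0],"jaw":0.65},{"linear":[0,0.02,-0.2],"rotation":[0,0,0],"jaw":0.65}]';python3 -m inch '[{"linear":[0,0.02,-0.2],"rotation":[0,0,0],"jaw":0.65},{"linear":[0,0.02,-0.2],"rotation":[0,0,0],"jaw":0.65}]'
```

```text
t: 16.7
tool_pos: [0.523, -0.1011, 0.0209]
tool_rot: [0.737, 0.1, -0.088, -0.663]
force: [-0.5, 2.1, -0.0]
finger_gap: 0.03
t: 16.9
tool_pos: [0.5235, -0.1027, 0.0208]
tool_rot: [0.737, 0.1, -0.089, -0.663]
force: [-1.4, 5.1, 2.1]
finger_gap: 0.0298
t: 17.1
tool_pos: [0.524, -0.1043, 0.0209]
tool_rot: [0.737, 0.1, -0.089, -0.663]
force: [-1.3, 4.5, 2.0]
finger_gap: 0.0299
```

```bash
python3 -m inch '[{"linear":[0,0.02,-0.2],"rotation":[0,0,0],"jaw":0.65},{"linear":[0,0.02,-0.2],"rotation":[0,0,0],"jaw":0.65}]';python3 -m inch '[{"linear":[0,0.02,-0.2],"rotation":[0,0,0],"jaw":0.65},{"linear":[0,0.02,-0.2],"rotation":[0,0,0],"jaw":0.65}]'
```

```text
t: 17.3
tool_pos: [0.524, -0.1044, 0.0208]
tool_rot: [0.736, 0.1, -0.089, -0.664]
force: [-3.1, 9.6, 5.4]
finger_gap: 0.0298
t: 17.5
tool_pos: [0.524, -0.1045, 0.0208]
tool_rot: [0.735, 0.1, -0.09, -0.664]
force: [-5.2, 13.3, 7.5]
finger_gap: 0.0299
```

```bash
python3 -m inch '[{"linear":[0,0.04,-0.4],"rotation":[0,0,0],"jaw":0.65},{"linear":[0,0.04,-0.4],"rotation":[0,0,0],"jaw":0.65}]'; python3 -m inch '[{"linear":[0,0,1],"rotation":[0,0,0],"jaw":0.65},{"linear":[0,0,3],"rotation":[0,0,0],"jaw":0.8},{"linear":[0,0,6],"rotation":[0,0,0],"jaw":1},{"linear":[0,-4,7],"rotation":[0,0,0],"jaw":1},{"linear":[0,-8,7],"rotation":[0,0,0],"jaw":1},{"linear":[0,-13,7],"rotation":[0,0,0],"jaw":1},{"linear":[0,-18,7],"rotation":[0,0,0],"jaw":1},{"linear":[0,-18,7],"rotation":[0,0,0],"jaw":1}]'
python3 - <<'E'
from h import *
s=st();p=np.array(s['tool_pos'])[:2]-[.5288,-.1245];print(p@[.267,-.9636],p@[.9636,.267])
im,C=snap('wrist','w10.png'); cv2.imwrite('pics/w10c.png',im[80:400,160:480,::-1])
for n in ('wrist','side'):
    snap(n); C=cam(n)
    for d in spotter.search_frame(n,'clamp_lever')[:1]: print(n,d)
    for d in spotter.search_frame(n,'cover_mid')[:1]: print(n,d)
E
```

```text
t: 17.7
tool_pos: [0.5241, -0.1046, 0.0207]
tool_rot: [0.734, 0.101, -0.091, -0.666]
force: [-10.9, 22.3, 13.0]
finger_gap: 0.0302
t: 18.5
tool_pos: [0.5067, -0.0275, 0.1992]
tool_rot: [0.738, 0.104, -0.084, -0.661]
force: [-0.4, 0.1, -0.0]
finger_gap: -0.0
t 18.5 p [ 0.5067 -0.0275  0.1992] F [-0.4  0.1 -0. ] gap -0.0
[[0.964, 0.042, -0.261], [0.264, -0.104, 0.959], [0.013, -0.994, -0.112]] [ 0.39  0.3  -0.55  1.98  0.34  0.9  -0.08]
-0.09938512151636421 0.004596966035294921
wrist {'box': [320.2, 329.7, 332.7, 359.3], 'conf': 0.62}
wrist {'box': [299.3, 239.4, 345.5, 257.8], 'conf': 0.73}
side {'box': [322.8, 170.6, 329.3, 187.6], 'conf': 0.6}
side {'box': [313.6, 198.7, 336.8, 215.6], 'conf': 0.54}
```

View pics/w10c.png

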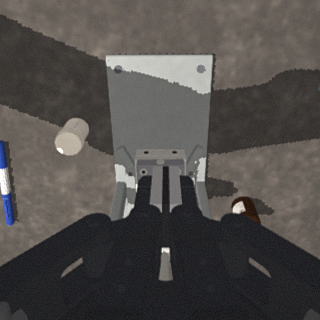

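Run:
```python
from h import *
s=status.get_state(); M=R.from_quat(s['tool_rot']).as_matrix(); T=pose(105.5)@R.from_euler('x',-6,degrees=True).as_matrix()
print('rot',R.from_matrix(M.T@T).as_rotvec(degrees=True).round(2))
x=np.array([.267,-.9636])
for a,z in ((10,.185),(20,.1825),(33,.1825),(46.6,.1828),(64.9,.1784),(81.5,.1694),(95.1,.1564),(102.2,.146),(106,.138),(108.4,.131)):
    p=np.array([*(np.array([.5288,-.1245])+a/1000*x),z]); print(a,((p-s['tool_pos'])@M*100).round(2))
C=cam('wrist',s); p=ray(C,[[322,240]],.05)[0,:2]-[.5288,-.1245]; print('cover rear edge x',p@x,p@[.9636,.267])
```

```text
rot [ 0.04 -0.21 -0.09]
10 [  0.09   1.75 -10.92]
20 [  0.1    2.1  -11.89]
33 [  0.1    2.24 -13.18]
46.6 [  0.1    2.35 -14.54]
64.9 [  0.11   2.98 -16.31]
81.5 [  0.12   4.05 -17.87]
95.1 [  0.13   5.49 -19.08]
102.2 [  0.13   6.6  -19.68]
106 [  0.13   7.43 -19.98]
108.4 [  0.13   8.15 -20.14]
cover rear edge x -0.025102070712874652 -0.004973387672431457
```

Run:
```python
from h import *
s=st(); im,C=snap('wrist','w11.png'); x=np.array([.267,-.9636]);y=np.array([.9636,.267]);o=np.array([.5288,-.1245])
# predicted outlines for body home / bed end
def pp(l): return proj(C,[[*(o+a/1000*x+b/1000*y),z/1000] for a,b,z in l]).round(1).tolist()
print('bed end corners',pp([(-125,58,12),(-125,-58,12)]))
print('cover rear edge',pp([(-10,27,50),(-10,-27,50)]),'body rear edge',pp([(-10,30,36),(-10,-30,36)]),'guide tips',pp([(-13,37,22),(-13,-37,22)]))
a=im[120:300,240:400,::-1]; b=np.array(optics.get_image('side'))[150:240,270:370,::-1]
cv2.imwrite('pics/c11.png',np.hstack([cv2.resize(a,(400,450),interpolation=2),cv2.resize(b,(400,450),interpolation=2)]))
```

```text
t 18.85 p [ 0.5015 -0.0278  0.1909] F [ 0.1 -0.3 -0.5] gap 0.0
[[0.965, 0.027, -0.262], [0.264, -0.102, 0.959], [-0.001, -0.994, -0.105]] [ 0.39  0.32 -0.54  1.99  0.34  0.89 -0.08]
bed end corners [[381.8, 139.0], [271.2, 139.3]]
cover rear edge [[351.4, 251.8], [302.0, 251.8]] body rear edge [[353.0, 244.7], [300.2, 244.8]] guide tips [[358.1, 236.0], [295.1, 236.1]]
```

View pics/c11.png

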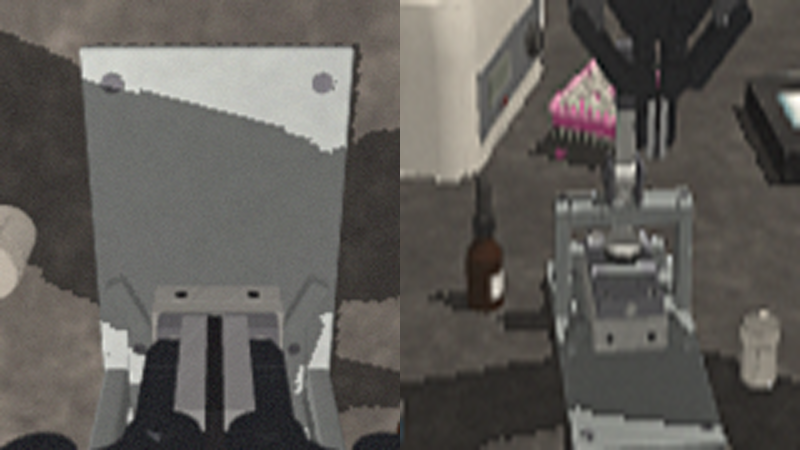

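Run:
```python
from h import *
s=status.get_state(); M=R.from_quat(s['tool_rot']).as_matrix(); T=pose(105.5)@R.from_euler('x',-6,degrees=True).as_matrix()
print('rot',R.from_matrix(M.T@T).as_rotvec(degrees=True).round(2))
x=np.array([.267,-.9636])
for a,z in ((10,.1825),(20,.1825),(33,.1825),(46.6,.1828),(64.9,.1784),(81.5,.1694),(95.1,.1564),(102.2,.146),(106,.138),(108.4,.131)):
    p=np.array([*(np.array([.5288,-.1245])+a/1000*x),z]); print(a,((p-s['tool_pos'])@M*100).round(2))
```

```text
rot [ 0.04 -0.19 -0.05]
10 [  0.05   2.03 -10.92]
20 [  0.05   2.14 -11.91]
33 [  0.06   2.28 -13.2 ]
46.6 [  0.06   2.39 -14.56]
64.9 [  0.07   3.02 -16.33]
81.5 [  0.07   4.09 -17.89]
95.1 [  0.08   5.52 -19.11]
102.2 [  0.08   6.63 -19.7 ]
106 [  0.08   7.47 -20.  ]
108.4 [  0.08   8.19 -20.16]
```

```bash
python3 -m inch '[{"linear":[0,1,-4],"rotation":[0,0,0],"jaw":1},{"linear":[0,1.8,-8],"rotation":[0,0,0],"jaw":1},{"linear":[0.05,2.03,-10],"rotation":[0,0,0],"jaw":1},{"linear":[0.05,2.1,-11],"rotation":[0,0,0],"jaw":1},{"linear":[0.05,2.14,-11.9],"rotation":[0,0,0],"jaw":1},{"linear":[0.05,2.28,-12.6],"rotation":[0,0,0],"jaw":1},{"linear":[0.05,2.28,-12.6],"rotation":[0,0,0],"jaw":1}]'; python3 -c "
from h import *
s=st();p=np.array(s['tool_pos'])[:2]-[.5288,-.1245];print(p@[.267,-.9636],p@[.9636,.267])"
```

```text
t: 19.65
tool_pos: [0.5367, -0.1503, 0.183]
tool_rot: [0.737, 0.1, -0.088, -0.663]
force: [0.4, -0.0, -0.2]
finger_gap: 0.0
t 19.65 p [ 0.5367 -0.1503  0.183 ] F [ 0.4 -0.  -0.2] gap 0.0
[[0.964, 0.03, -0.263], [0.264, -0.102, 0.959], [0.002, -0.994, -0.106]] [ 0.55  0.4  -0.48  1.89  0.36  0.89  0.14]
0.026929782494797026 0.0007345548074736028
```

```bash
python3 -m inch '[{"linear":[0,0,-0.7],"rotation":[0,0,0],"jaw":1},{"linear":[0,0.05,-1.4],"rotation":[0,0,0],"jaw":1},{"linear":[0,0.1,-2],"rotation":[0,0,0],"jaw":1},{"linear":[0,0.4,-2.9],"rotation":[0,0,0],"jaw":1},{"linear":[0,0.75,-3.8],"rotation":[0,0,0],"jaw":1},{"linear":[0,0.75,-3.8],"rotation":[0,0,0],"jaw":1}]'; python3 -c "
from h import *
s=st();p=np.array(s['tool_pos'])[:2]-[.5288,-.1245];print(p@[.267,-.9636],p@[.9636,.267])
optics.get_image('side');print(spotter.search_frame('side','clamp_lever')[:2])"
```

```text
t: 20.25
tool_pos: [0.5471, -0.1879, 0.1795]
tool_rot: [0.737, 0.099, -0.088, -0.663]
force: [-1.1, 3.9, 2.3]
finger_gap: -0.0
t 20.25 p [ 0.5471 -0.1879  0.1795] F [-1.1  3.9  2.3] gap -0.0
[[0.965, 0.03, -0.262], [0.263, -0.101, 0.959], [0.002, -0.994, -0.105]] [ 0.59  0.43 -0.46  1.85  0.37  0.89  0.21]
0.06593482905533578 0.0006956427604591726
[{'box': [323.3, 164.0, 327.3, 187.3], 'conf': 0.47}, {'box': [373.1, 279.0, 385.2, 312.7], 'conf': 0.4}]
```

```bash
python3 -m inch '[{"linear":[0,0.5,-0.85],"rotation":[0,0,0],"jaw":1},{"linear":[0,1.05,-1.65],"rotation":[0,0,0],"jaw":1},{"linear":[0,1.75,-2.3],"rotation":[0,0,0],"jaw":1},{"linear":[0,2.5,-2.9],"rotation":[0,0,0],"jaw":1},{"linear":[0,3.1,-3.25],"rotation":[0,0,0],"jaw":1},{"linear":[0,3.7,-3.55],"rotation":[0,0,0],"jaw":1},{"linear":[0,3.7,-3.55],"rotation":[0,0,0],"jaw":1}]'; python3 -m inch '[{"linear":[0,0.4,-0.2],"rotation":[0,0,0],"jaw":1},{"linear":[0,0.8,-0.35],"rotation":[0,0,0],"jaw":1},{"linear":[0,0.8,-0.35],"rotation":[0,0,0],"jaw":1}]'
```

```text
t: 21.05
tool_pos: [0.5566, -0.2269, 0.1456]
tool_rot: [0.737, 0.099, -0.089, -0.662]
force: [-0.4, 0.1, -0.2]
finger_gap: 0.0001
t: 21.35
tool_pos: [0.5579, -0.2303, 0.1384]
tool_rot: [0.737, 0.099, -0.089, -0.663]
force: [0.4, 0.3, -0.5]
finger_gap: 0.0003
```

```bash
python3 -m inch '[{"linear":[0,-4,0],"rotation":[0,0,0],"jaw":1},{"linear":[0,-9,0],"rotation":[0,0,0],"jaw":1},{"linear":[0,-13,3],"rotation":[0,0,0],"jaw":1},{"linear":[0,-15,8],"rotation":[0,0,0],"jaw":1},{"linear":[0,-15,13],"rotation":[0,0,0],"jaw":1},{"linear":[0,-15,18],"rotation":[0,0,0],"jaw":1},{"linear":[0,-15,23],"rotation":[0,0,0],"jaw":1},{"linear":[0,-15,25],"rotation":[0,0,0],"jaw":1},{"linear":[0,-15,25],"rotation":[0,0,0],"jaw":1}]'
python3 - <<'E'
from h import *
st(); im,C=snap('side','s12.png'); a=im[150:250,260:380,::-1]; t,_=snap('top','t12.png'); b=t[150:240,310:420,::-1]
cv2.imwrite('pics/c12.png',np.hstack([cv2.resize(a,(400,333),interpolation=2),cv2.resize(b,(400,333),interpolation=2)]))
for n in ('top','side'):
  snap(n)
  for q in ('clamp_lever','dropper_bottle','canister','cover_mid','slide_carton','tape_roll'):
    for d in spotter.search_frame(n,q)[:1]: print(n,q,round(d['conf'],2),np.round(d['box']))
E
```

```text
t: 22.25
tool_pos: [0.4873, 0.0295, 0.262]
tool_rot: [0.736, 0.102, -0.091, -0.663]
force: [0.9, -0.4, 0.7]
finger_gap: -0.0002
t 22.25 p [0.4873 0.0295 0.262 ] F [ 0.9 -0.4  0.7] gap -0.0002
[[0.963, 0.031, -0.269], [0.271, -0.101, 0.957], [0.002, -0.994, -0.106]] [ 0.37  0.21 -0.64  1.94  0.27  1.04 -0.12]
top clamp_lever 0.54 [382. 173. 417. 189.]
top dropper_bottle 0.53 [377. 142. 391. 153.]
top canister 0.57 [361. 222. 374. 227.]
top cover_mid 0.34 [333. 167. 416. 217.]
top slide_carton 0.54 [302. 132. 326. 145.]
top tape_roll 0.79 [273. 144. 290. 162.]
side clamp_lever 0.6 [319. 170. 330. 188.]
side dropper_bottle 0.5 [286. 186. 296. 213.]
side canister 0.7 [356. 212. 363. 228.]
side cover_mid 0.51 [315. 197. 337. 214.]
side slide_carton 0.63 [307. 173. 351. 243.]
side tape_roll 0.62 [257. 257. 279. 273.]
```

View pics/c12.png

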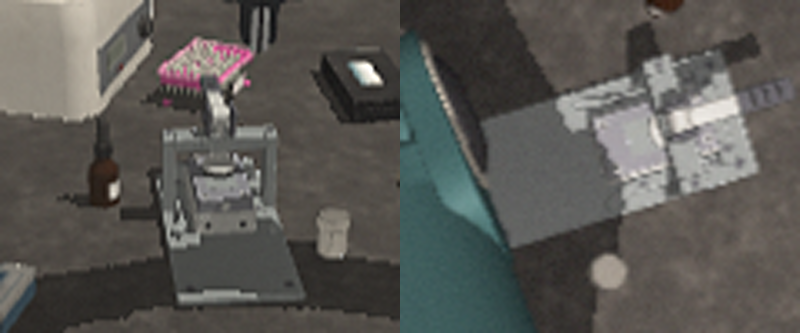

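Run:
```python
from h import *
x=np.array([.267,-.9636]);y=np.array([.9636,.267]);o=np.array([.5288,-.1245])
for th in (60,75,90):
    t=np.radians(th); L=98; c=[[*(o+(50+L*np.sin(t)-s*5*np.cos(t))/1000*x+b/1000*y),(112+L*np.cos(t)+s*5*np.sin(t))/1000] for b in(-10,10) for s in(-1,1)]
    for n in('top','side'): p=proj(cam(n),c); print(th,n,'min',p.min(0).round(1),'max',p.max(0).round(1))
```

```text
60 top min [416.6 168.1] max [419.7 174.8]
60 side min [319.3 159.4] max [325.4 161.5]
75 top min [418.1 168.3] max [420.3 175. ]
75 side min [319.  164.6] max [324.8 167.1]
90 top min [416.6 169.1] max [419.5 175.9]
90 side min [318.8 170.9] max [324.5 173.7]
```

```bash
python3 -c "
from rig import bot
print(bot.job_done())"
```

```text
the job is handed in; nothing more can be done
None
```

I finished the job and handed it in at about 22.5 s of the 69 s allowed. The cover is seated on the body, the closed cell is home in the clamp, and the lever is snapped down.

- **Cover:** I set the body on the loading end and lowered the cover onto it. It stopped at a height within about 0.1 mm of the fully seated value. In the next wrist picture it lay flat and aligned inside the body's rim.
- **Slide home:** I pushed the closed cell in with the fingertips until it stopped. The force rose to about 28 N with no further movement. The wrist picture put the body's rear edge within about 1 mm of the home position.
- **Lever:** I pushed it over its high point, and the force on the fingers then fell to zero. In the side view the lever tip is at row 170. I calculated row 171 for fully closed and row 165 or less if it were still 15° up.
- **Other things on the bench:** The dropper bottle, jar and tape roll were within 1–3 pixels of where they started. So was the carton in the top view. I did not measure the glue tube, marker, caliper and reagent bottle again, but the robot's path stayed clear of them.

**Checks that disagreed:**
- The cover's position along the gripper differed by about 3 mm between two measurements, so I corrected it from a close look before lowering.
- One reading after the slide put the cell about 15 mm short of home, but I took it while the arm was still moving. The repeat with the arm still agreed with home.
- The last side-view detection of the carton landed on the clamp, so I discounted it.

I did not measure the foot's pressure on the cover directly. I inferred it from the lever being at its closed stop.

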